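Turn the filter turret to amber, then open the beam shutter

TASK

With a fingertip, push the bars on top of the filter turret round, either way, until the amber filter (under the orange ball) stands squarely in front of the laser with the beam line through the middle of its pane; only then push the upright pin of the red beam shutter round away from the turret until the shutter is all the way open against its stop. Push gently, do not touch the filters, leave the things standing round the bench where they are, grasp and lift nothing, and take the hand away at the end.

Things in the scene. Friction and masses are not known exactly. Their poses are not given: they have to be found in the camera images.
- filter_bench: Grey base plate (116 x 262 x 10 mm) bolted down, carrying turret, shutter and a brass-coloured laser tube on a black riser. Origin on the worktop under the turret's axis. Its +y axis is the line from the turret's axis to the laser (seen from above the laser lies 120 to 194 mm out along it, top 65 mm high); the shutter's pivot and pin lie on its -x side. Base plate from 60 mm behind the origin to 202 mm ahead of it along y. It moves and turns from start to start.
- turret_axis (a point): Point on the turret's vertical axis, 130 mm above the worktop, level with the bars. The dark steel hub here is 28 mm across and reaches to 141 mm; nothing of the turret stands higher.
- amber_ball (a point): Centre of the orange ball (18 mm across) at the end of the bar over the amber filter, 70 mm from the axis, 130 mm above the worktop. Four equal round bars, 10 mm thick, stand out level from the hub at right angles, each ending in such a ball coloured like the filter under it: going anticlockwise from above orange, green, white, blue. They are pushed sideways, best some 60 mm from the axis. Below the bars there is free space down to 90 mm above the worktop.
- amber_filter (a point): Centre of the amber pane (30 mm wide, 36 mm high), 40 mm from the axis and 55 mm above the worktop, straight under the orange ball's bar. It faces outward and turns with the bars.
- beam_point (a point): Fixed point on the laser's beam line where the centre of the amber pane belongs: 40 mm from the axis towards the laser, 55 mm above the worktop.
- turret (a joint): Angle of the turret in rad, growing anticlockwise from above. 0 (or any whole turn) has the amber filter in the beam. Turns endlessly either way (15 rad each way), friction about 0.1 N m (some 2 N at the bar), stays where it is left.
- filter_set: The black filter disc (100 mm across) with its four framed panes (amber, green, clear, blue; up to 77 mm high) under the bars. Not to be touched. Origin on the turret's axis at the worktop.
- shutter (a joint): Angle of the shutter arm in rad: 0 closed (red flag across the beam), 1.4 fully open against its stop. It grows clockwise from above; friction about 0.05 N m (1 N at the pin); stays where it is left.
- shutter_pin (a point): On the upright steel pin of the shutter arm (10 mm thick, from 88 to 133 mm above the worktop, red ball of 16 mm on top up to 149 mm); the point is 115 mm up, 52 mm from the pivot. Pushed sideways, clockwise about the pivot from above: away from the turret at first, then round towards the side of the laser. The red flag hangs from the arm's other end.
- shutter_pivot (a point): Point on the shutter's vertical pivot, 115 mm above the worktop; the pivot post itself ends 90 mm up.
- bottle: Loose brown dropper bottle with white cap, 32 mm across, 70 mm high, origin under it. Bystander.
- lens_tube: Loose black lens tube, 32 mm across, 52 mm high, origin under it. Bystander.
- beam_block: Loose black block, 50 x 35 x 30 mm, origin under it. Bystander.
- usb_box: Loose blue plastic box, 28 x 55 x 18 mm, origin under it. Bystander.

How it is judged (in metres and radians):
On the way, in this order (a step that is already met when the one before it is completed fails the run):
1. the amber filter is in the beam while the shutter is still closed (horizontal distance between amber_filter and beam_point below 0.006 m and value of joint shutter below 0.5 rad), for 0.2 s.
2. the shutter is open (value of joint shutter above 1.2 rad), for 0.2 s.
At the end, for the whole second after the job is handed in: The centre of the amber pane is within 6 mm of the beam point, the shutter stands open beyond 1.2 rad, and both are at rest (horizontal distance between amber_filter and beam_point below 0.006 m and value of joint shutter above 1.2 rad and velocity of joint turret between -0.05 and 0.05 rad/s and velocity of joint shutter between -0.05 and 0.05 rad/s); the robot touches nothing.
It fails at once if the shutter is opened while the amber filter is out of the beam (value of joint shutter above 0.6 rad and horizontal distance between amber_filter and beam_point above 0.009 m).
It fails at once if the filters or their disc are touched (contact force between any of the fingers, the arm and filter_set above 0.5 N).
It fails at once if the bench is pushed or squeezed roughly (over 30 N) (contact force between the fingers and filter_bench above 30 N).
It fails at once if a bystander (bottle, lens tube, beam block, blue box) is moved or lifted (distance of any of bottle, lens_tube, beam_block, usb_box from where it was at the start of the episode above 0.015 m).
It also fails if it takes over 61 s, if anything falls off the work surface, if the arm or the gripper's body presses on something with over 40 N, if the wrist force passes 120 N, or if a joint passes its speed limit or range.

ROBOT

A 6-joint arm with a two-finger parallel gripper is mounted at the origin on a cart in front of the work surface, level with it; the furniture and walls round the work are solid. World frame = base frame: x ahead of the robot, y to its left, z up, the work surface at z = 0. Lengths are in mm, angles in rad, forces in N, time in s.
With the tool pointing down it reaches from about 300 to 875 mm from the base axis. Payload 6.4 kg.
Tool frame: the origin (TCP) lies at the very end of the fingers, on their centre line; the grasp point (between the pads) lies 19 mm behind it; z points along the fingers, y is the direction in which the jaws open and shut (so a half turn about z gives the same grasp; the last joint's range is limited). The gripper opens to 88 mm and grips with 3 to 60 N. Pads are 18 mm wide; open, the fingers measure 123 mm over their backs; the gripper's body (75 mm by 187 mm) begins 45 mm behind the grasp point.
Start: joints at [1.097, 0.181, 1.607, -0, 1.354, -0.206], TCP at [152.139, 554.522, 238.714] pointing down, gripper open.
Joint ranges: [-2.99, 2.99], [-0.89, 2.07], [0.3, 2.58], [-1.14, 4.28], [0, 2.63], [-3.12, 3.12]. Speed limits (rad/s): [2.57, 2.57, 3.01, 3.14, 3.14, 3.14].

INTERFACE

Orientations are given as a unit quaternion [w, x, y, z].
In Python, from plant import state, capture, hand_in gives the robot as it stands.
- The arm moves only by the shell command python3 -m handwheel 'ROWS'. ROWS is JSON, a list of rows, each a list of 7 numbers: the finger opening in m, from 0 to 0.0881, then the shift along the tool's x, y, z in m, then the turn, a rotation vector about the tool's x, y, z in degrees. In form: [[gripper, dx, dy, dz, rx, ry, rz], ...]. A call has 1 to 20 rows; each row is the pose to reach, as a shift and turn from the pose commanded when the call began, along the tool's axes at that moment; what a row does not reach only later rows make up. A row lasts 1/10 s, in which the tool goes at most 50 mm and 8.59 degrees, less where a joint would pass 70% of its speed; a pose out of reach is approached as far as the arm can. A call with a gripper value outside its range is refused whole. The fingers move at their own pace and stop on an object; the grip force is fixed at half the most. Time passes only in rows, so rows that repeat a pose let the fingers close. It gives the time, the measured TCP pose, the force and the opening at its end, in the units of the state.
- state(): the state, without advancing time (a new reading comes with each control period).
- capture(name): name is "scene" or "top"; returns a dict with "color" (384x512x3 uint8, red, green, blue), "vfov" (degrees; the focal length in pixels is half the picture's height over the tangent of half this angle, whatever the lens; pixels are square), "cx", "cy" (the principal point, pixels), "distortion" ([k1, k2, p1, p2, k3] as OpenCV has them; the pictures are not rectified), "rvec" (rotation vector, rad) and "tvec" (3), from world to camera coordinates, as OpenCV has them. Camera axes: x right, y down, z forward; pixel columns grow to the right and rows downward; lengths in mm; the calibration is good to about 2 mm. A picture is of the moment at which its call begins. There is no depth.
- hand_in(): hands the job in, once; it reports no verdict.
The state is a dict: "t": time; "qpos": joint angles; "dq": joint speeds; "joint_efforts": joint torques, N m; "tcp_pos": TCP position; "tool_rot": TCP orientation; "wrist_force": force on the tool from outside, world axes, zero at the start; "ft_torque": the same for the moment, N m; "grip_width": opening from 0.0 (shut) to 1.0 (fully open).
Only numpy, scipy, OpenCV 4.12 (cv2) and the standard library are available. Lean on these libraries where they do the work, as an engineer would, in place of code of your own. Each camera call takes 0.05 s, during which the arm holds its last target.

## Working session

There is one attempt and no reset: what is moved stays moved. The work goes in short steps, Python scripts to look and compute and a shell command to move; the robot and the scene stay as the last step left them, time stands still between calls to the robot, and variables do not carry over. Pictures are saved under pics/ and viewed, and the job is handed in when it is done.

```bash
ls; mkdir -p pics
python3 - <<'E'
from plant import state,capture
import cv2
s=state();print(s)
for n in("scene","top"):
    c=capture(n);print({k:v for k,v in c.items() if k!="color"})
    cv2.imwrite(f"pics/{n}0.png",c["color"][:,:,::-1])
E
```

```text
pics
{'t': 0.0, 'qpos': array([ 1.09671012e+00,  1.81495736e-01,  1.60801198e+00, -7.34414464e-06,
        1.35381963e+00, -2.06320273e-01]), 'dq': array([ 2.51908612e-03,  5.77043829e-04,  1.34235855e-03, -7.10073141e-05,
       -1.25054239e-03, -1.07071015e-03]), 'joint_efforts': array([-7.29648491e-04, -4.33854783e+01, -3.41850114e+01,  7.01858103e-02,
        3.84372880e-02, -1.36270496e-04]), 'tcp_pos': array([151.87456208, 554.01516675, 237.833705  ]), 'tool_rot': array([-2.86035223e-04,  1.33482522e-01,  9.91050788e-01, -8.18832430e-04]), 'wrist_force': array([0.54393466, 1.25800411, 0.25394861]), 'ft_torque': array([0.02365606, 0.03192731, 0.04124966]), 'grip_width': 0.9988001789468882}
{'vfov': 50.20453058011799, 'cx': 254.52704997316775, 'cy': 192.95306048972466, 'distortion': array([0.00423646, 0.        , 0.        , 0.        , 0.        ]), 'rvec': array([ 1.94744668, -0.97362821,  0.54825571]), 'tvec': array([-278.29323728,  325.49429122,  640.91156004])}
{'vfov': 43.037167785539246, 'cx': 251.8299267511383, 'cy': 192.83967246461296, 'distortion': array([-0.12197249,  0.        ,  0.        ,  0.        ,  0.        ]), 'rvec': array([ 2.13790263, -2.18284613,  0.13502142]), 'tvec': array([  96.89642953,  570.61173499, 1301.06067102])}
```

View pics/scene0.png

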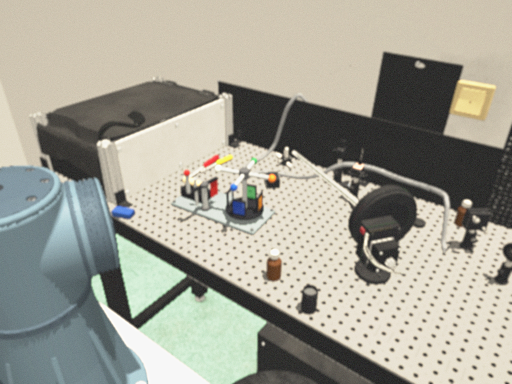

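View pics/top0.png

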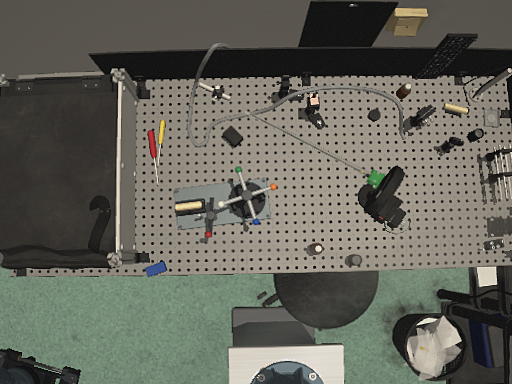

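```bash
cat > h.py <<'E'
import numpy as np, cv2
from plant import state,capture
def K(c):
    f=c["color"].shape[0]/2/np.tan(np.radians(c["vfov"])/2)
    return np.array([[f,0,c["cx"]],[0,f,c["cy"]],[0,0,1.]])
def proj(c,P):
    return cv2.projectPoints(np.array(P,float).reshape(-1,3),c["rvec"],c["tvec"],K(c),c["distortion"])[0][:,0]
def ray(c,uv):
    n=cv2.undistortPoints(np.array(uv,float).reshape(-1,1,2),K(c),c["distortion"])[:,0]
    R=cv2.Rodrigues(c["rvec"])[0]
    d=np.c_[n,np.ones(len(n))]@R; o=-R.T@c["tvec"]
    return o,d
def onz(c,uv,z):
    o,d=ray(c,uv); return o+d*((z-o[2])/d[:,2])[:,None]
def save(c,name,box=None,s=1):
    im=c["color"][:,:,::-1]
    if box: x0,y0,x1,y1=box; im=im[y0:y1,x0:x1]
    cv2.imwrite("pics/"+name,cv2.resize(im,None,fx=s,fy=s,interpolation=cv2.INTER_CUBIC))
E
python3 - <<'E'
from h import *
a=capture("scene");b=capture("top")
for c in(a,b): print(proj(c,[[0,0,0],state()["tcp_pos"],[400,0,0],[400,400,0]]).round(1), ray(c,[[0,0]])[0])
save(b,"t1.png",(160,130,300,250),5.5)
save(a,"s1.png",(160,130,300,240),5.4)
E
```

```text
[[ 76.2 401.5]
 [-33.5 139.3]
 [236.9 263.5]
 [122.3 203.9]] [-134.46250922 -443.23586931  616.13560609]
[[287.2 401.3]
 [ 52.6 367.1]
 [283.7 255.3]
 [140.3 258. ]] [ 410.97743112   91.42711083 1360.32502526]
```

View pics/t1.png

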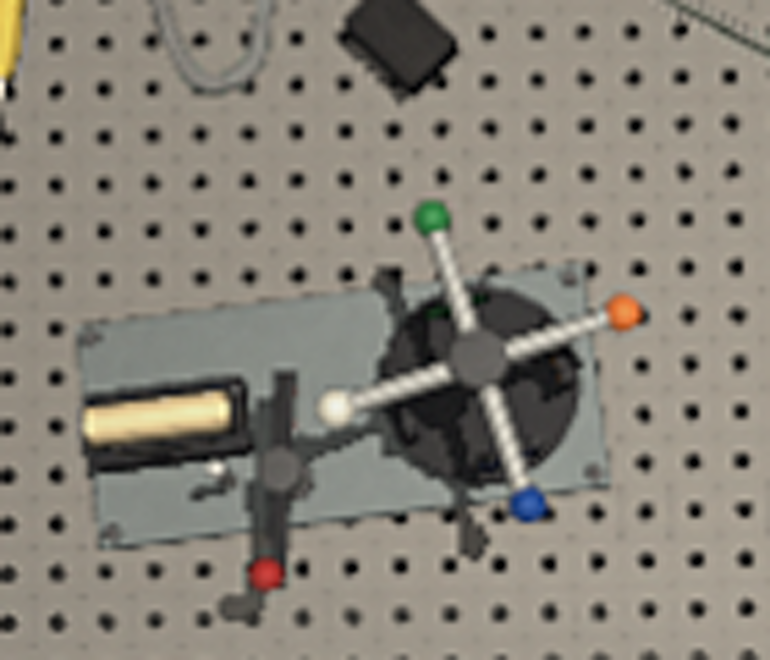

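View pics/s1.png

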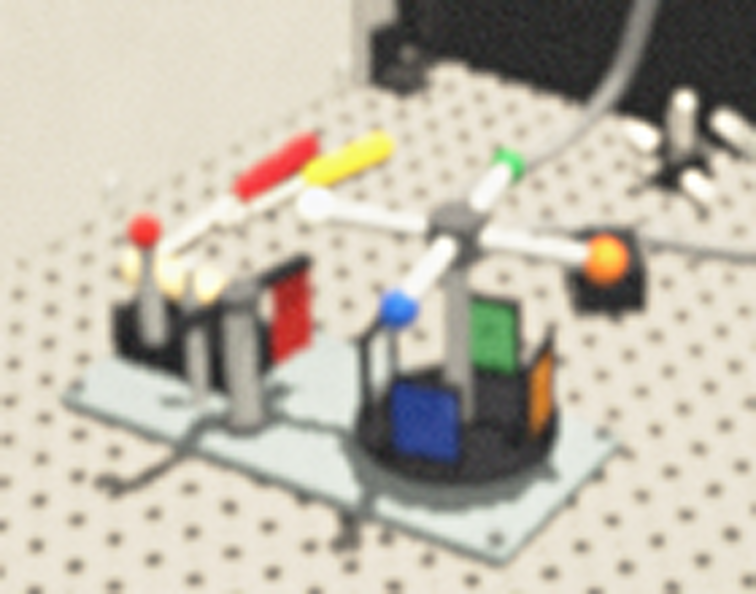

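```bash
cat > m.py <<'E'
from h import *
def masks(im):
    h=cv2.cvtColor(im,cv2.COLOR_RGB2HSV)
    r=lambda a,b:cv2.inRange(h,a,b)
    return dict(orange=r((5,150,120),(18,255,255)),green=r((50,110,60),(75,255,255)),blue=r((105,140,70),(125,255,255)),
      red=r((0,150,90),(3,255,255))|r((174,150,90),(180,255,255)))
def blobs(m,box,mn=6):
    n,_,st,ce=cv2.connectedComponentsWithStats(m)
    return [(tuple(ce[i].round(1)),st[i,4]) for i in range(1,n) if st[i,4]>=mn and box[0]<ce[i][0]<box[2] and box[1]<ce[i][1]<box[3]]
E
python3 - <<'E'
from m import *
a=capture("scene");b=capture("top")
for c,box in((a,(160,130,300,240)),(b,(165,150,290,250))):
    for k,m in masks(c["color"]).items(): print(k,blobs(m,box))
g=cv2.cvtColor(b["color"],cv2.COLOR_RGB2HSV)
# laser tube brass
m=cv2.inRange(g,(12,40,150),(30,200,255)); m[:, :165]=0;m[:,215:]=0;m[:190]=0;m[225:]=0
p=cv2.findNonZero(m)[:,0].astype(float); print("laser",len(p),p.mean(0),cv2.fitLine(p.astype(np.float32),2,0,.01,.01).ravel(),p.min(0),p.max(0))
# plate: bluish grey
hsv=g[182+5,190],g[215,190],g[140,200]; print(hsv)
E
```

```text
orange [((np.float64(272.0), np.float64(178.7)), np.int32(36)), ((np.float64(259.6), np.float64(202.3)), np.int32(43))]
green [((np.float64(250.8), np.float64(192.6)), np.int32(58))]
blue [((np.float64(233.0), np.float64(187.1)), np.int32(23)), ((np.float64(238.1), np.float64(207.8)), np.int32(136))]
red [((np.float64(210.8), np.float64(160.8)), np.int32(57)), ((np.float64(186.3), np.float64(172.7)), np.int32(18)), ((np.float64(213.2), np.float64(188.1)), np.int32(83))]
orange [((np.float64(273.1), np.float64(186.4)), np.int32(29))]
green [((np.float64(238.1), np.float64(169.2)), np.int32(25))]
blue [((np.float64(255.6), np.float64(221.4)), np.int32(29))]
red [((np.float64(208.1), np.float64(234.0)), np.int32(26))]
laser 164 [188.         205.27439024] [ 9.9213988e-01 -1.2513384e-01  1.8800000e+02  2.0527438e+02] [175. 201.] [201. 209.]
(array([ 34,  14, 126], dtype=uint8), array([ 51,  13, 135], dtype=uint8), array([ 20,  31, 149], dtype=uint8))
```

Run:
```python
from m import *
a=capture("scene");b=capture("top")
B=onz(b,[[273.1,186.4],[238.1,169.2],[221.1,203.6],[255.6,221.4]],130)
print("balls O G W B",B.round(1))
hub=B[[1,3]].mean(0);hub2=B[[0,2]].mean(0);print(hub,hub2,np.linalg.norm(B-hub,axis=1))
c4=np.array([[80,325],[583,262],[608,487],[100,548]])/5.5+[160,130]
P=onz(b,c4,10);print(P.round(1),[np.linalg.norm(P[i]-P[i-1]).round(1) for i in range(4)])
# bench y axis: right->left
for d in(P[0]-P[1],P[3]-P[2]): print("edge ang",np.degrees(np.arctan2(d[1],d[0])))
L=onz(b,[[175,206.9],[201,203.6]],56);d=L[0]-L[1];print("laser",L.round(1),np.degrees(np.arctan2(d[1],d[0])))
lc=onz(b,[[188,205.3]],60)[0];d=lc-hub;print("hub->laser",np.degrees(np.arctan2(d[1],d[0])),np.linalg.norm(d[:2]))
# plate-derived origin
y=(P[0]+P[3]-P[1]-P[2])/2;y/=np.linalg.norm(y);o=(P[1]+P[2])/2+60*y;print("plate origin",o)
for q in B: d=q-hub;print("bar",np.degrees(np.arctan2(d[1],d[0])))
pin=onz(b,[[208.1,234.0]],141)[0];piv=onz(b,[[(284)/5.5+160,470/5.5+130]],92)[0];print("pin",pin,"pivot?",piv,np.linalg.norm(pin[:2]-piv[:2]))
print("scene chk",proj(a,[B[0],B[1],B[3],pin,np.r_[hub[:2],130]]).round(1))
# triangulate red ball, orange
def tri(u,v):
    o1,d1=ray(a,[u]);o2,d2=ray(b,[v]);A=np.c_[d1[0],-d2[0]];t=np.linalg.lstsq(A,o2-o1,rcond=None)[0]
    p=o1+d1[0]*t[0];q=o2+d2[0]*t[1];return ((p+q)/2).round(1),np.linalg.norm(p-q).round(1)
print(tri([272,178.7],[273.1,186.4]),tri([233,187.1],[255.6,221.4]),tri([186.3,172.7],[208.1,234]))
```

```text
balls O G W B [[576.3  30.9 130. ]
 [622.6 119.3 130. ]
 [535.  164.1 130. ]
 [487.9  77.5 130. ]]
[555.26535935  98.40551684 130.        ] [555.62921543  97.47689464 130.        ] [70.71592953 70.4996231  68.72645108 70.4996231 ]
[[590.6 301.3  10. ]
 [617.6  44.2  10. ]
 [502.5  34.4  10. ]
 [476.8 291.5  10. ]] [np.float64(114.2), np.float64(258.5), np.float64(115.5), np.float64(258.4)]
edge ang 96.01074116009752
edge ang 95.7094634287646
laser [[536.  293.   56. ]
 [543.5 222.6  56. ]] 96.10995515973427
hub->laser 95.76390206531414 159.6969733179648
plate origin [553.94285758  99.02316132  10.        ]
bar -72.70050303647332
bar 17.282142354915933
bar 107.18068873926448
bar -162.71785764508408
pin [458.11668044 197.0333745  141.        ] pivot? [508.19000745 191.47202185  92.        ] 50.38121397361302
scene chk [[272.1 177.5]
 [254.1 160.1]
 [233.7 186.6]
 [186.8 172.2]
 [244.4 172.6]]
(array([576.6,  30.9, 126.6]), np.float64(0.5)) (array([487.5,  78.1, 128.6]), np.float64(1.6)) (array([457.7, 197.6, 139.5]), np.float64(1.3))
```

```bash
python3 -m handwheel '[[0,-0.015,-0.015,0,0,0,-1],[0,-0.03,-0.03,0,0,0,-3],[0,-0.05,-0.05,0,0,0,-5],[0,-0.07,-0.07,0,0,0,-7],[0,-0.09,-0.09,0,0,0,-9],[0,-0.11,-0.11,0,0,0,-11],[0,-0.13,-0.13,0,0,0,-13],[0,-0.15,-0.15,0,0,0,-15],[0,-0.17,-0.17,0,0,0,-15.34],[0,-0.19,-0.188,0,0,0,-15.34],[0,-0.203,-0.2,0,0,0,-15.34],[0,-0.21,-0.206,0,0,0,-15.34],[0,-0.21,-0.206,0,0,0,-15.34]]'; python3 -c "
from plant import state;s=state();print(s['tcp_pos'],s['tool_rot'],s['wrist_force'],s['grip_width'])"
```

```text
t: 1.7
tcp_pos: [300.7, 299.8, 238.9]
tool_rot: [0.0, 0.001, 1.0, 0.0]
wrist_force: [-0.6, -0.1, 0.6]
grip_width: 0.007
[300.68786563 299.80816384 238.87523591] [1.83360828e-04 9.49096584e-04 9.99999528e-01 1.00853534e-04] [-0.56729809 -0.07322221  0.55670425] 0.00679848986040427
```

```bash
python3 -m handwheel '[[0,-0.01,-0.011,0,0,0,0],[0,-0.03,-0.033,0,0,0,0],[0,-0.055,-0.061,0,0,0,0],[0,-0.08,-0.089,0,0,0,0],[0,-0.105,-0.117,0,0,0,0],[0,-0.13,-0.145,0,0,0,0],[0,-0.155,-0.173,0,0,0,0],[0,-0.18,-0.201,0,0,0,0],[0,-0.2,-0.224,0,0,0,0],[0,-0.217,-0.243,0,0,0,0],[0,-0.225,-0.252,0,0,0,0],[0,-0.228,-0.255,0,0,0,0],[0,-0.228,-0.255,0,0,0,0]]'
python3 - <<'E'
from h import *
a=capture("scene");b=capture("top");save(b,"t2.png",(160,130,320,250),5);save(a,"s2.png",(140,110,300,230),5)
E
```

```text
t: 3.0
tcp_pos: [527.9, 46.1, 238.5]
tool_rot: [-0.0, -0.0, 1.0, 0.0]
wrist_force: [-0.9, 0.2, -0.2]
grip_width: 0.005
```

View pics/s2.png

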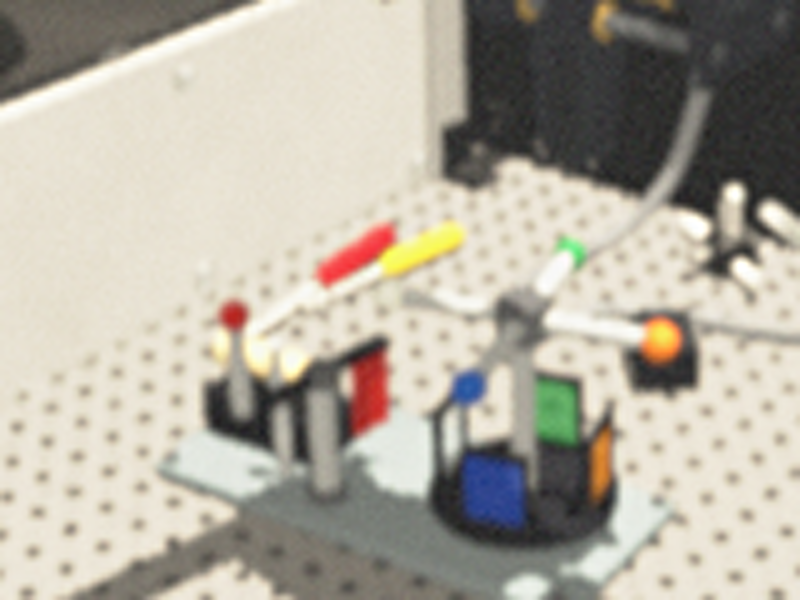

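View pics/t2.png

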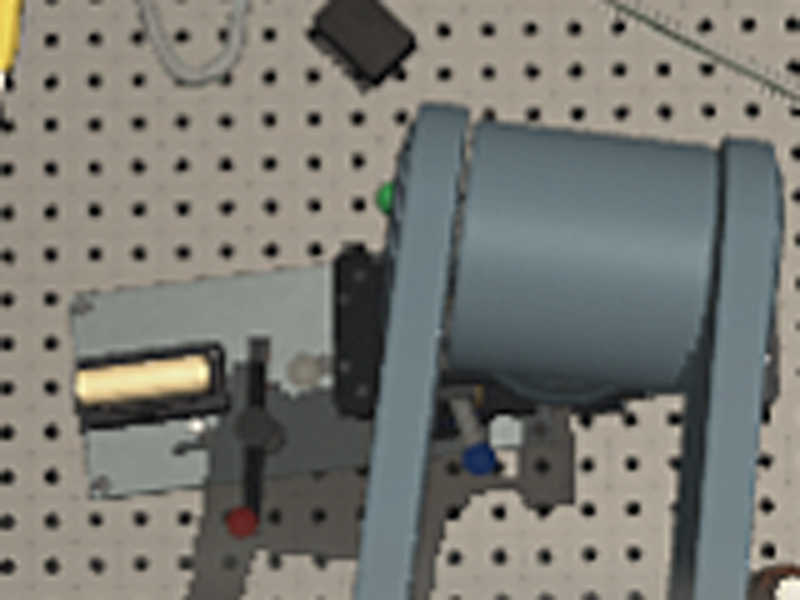

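```bash
python3 -m handwheel '[[0,0,0,0.01,0,0,0],[0,0,0,0.025,0,0,0],[0,0,0,0.04,0,0,0],[0,0,0,0.055,0,0,0],[0,0,0,0.07,0,0,0],[0,0,0,0.085,0,0,0],[0,0,0,0.1,0,0,0],[0,0,0,0.112,0,0,0],[0,0,0,0.122,0,0,0],[0,0,0,0.128,0,0,0],[0,0,0,0.128,0,0,0]]'
python3 - <<'E'
from h import *
a=capture("scene");save(a,"s3.png",(140,110,300,230),5)
hub=np.array([555.3,98.2]);R=60
c0=np.array([528,45.])
for th in list(range(-117,80,8))+[78,80,82]:
    p=hub+R*np.array([np.cos(np.radians(th)),np.sin(np.radians(th))]);d=p-c0
    print(th,"dx %.3f dy %.3f"%(-d[0]/1000,d[1]/1000))
E
```

```text
t: 4.2
tcp_pos: [527.5, 45.5, 109.9]
tool_rot: [-0.001, -0.0, 1.0, 0.0]
wrist_force: [-0.4, -0.0, -0.2]
grip_width: 0.003
-117 dx -0.000 dy -0.000
-109 dx -0.008 dy -0.004
-101 dx -0.016 dy -0.006
-93 dx -0.024 dy -0.007
-85 dx -0.033 dy -0.007
-77 dx -0.041 dy -0.005
-69 dx -0.049 dy -0.003
-61 dx -0.056 dy 0.001
-53 dx -0.063 dy 0.005
-45 dx -0.070 dy 0.011
-37 dx -0.075 dy 0.017
-29 dx -0.080 dy 0.024
-21 dx -0.083 dy 0.032
-13 dx -0.086 dy 0.040
-5 dx -0.087 dy 0.048
3 dx -0.087 dy 0.056
11 dx -0.086 dy 0.065
19 dx -0.084 dy 0.073
27 dx -0.081 dy 0.080
35 dx -0.076 dy 0.088
43 dx -0.071 dy 0.094
51 dx -0.065 dy 0.100
59 dx -0.058 dy 0.105
67 dx -0.051 dy 0.108
75 dx -0.043 dy 0.111
78 dx -0.040 dy 0.112
80 dx -0.038 dy 0.112
82 dx -0.036 dy 0.113
```

View pics/s3.png

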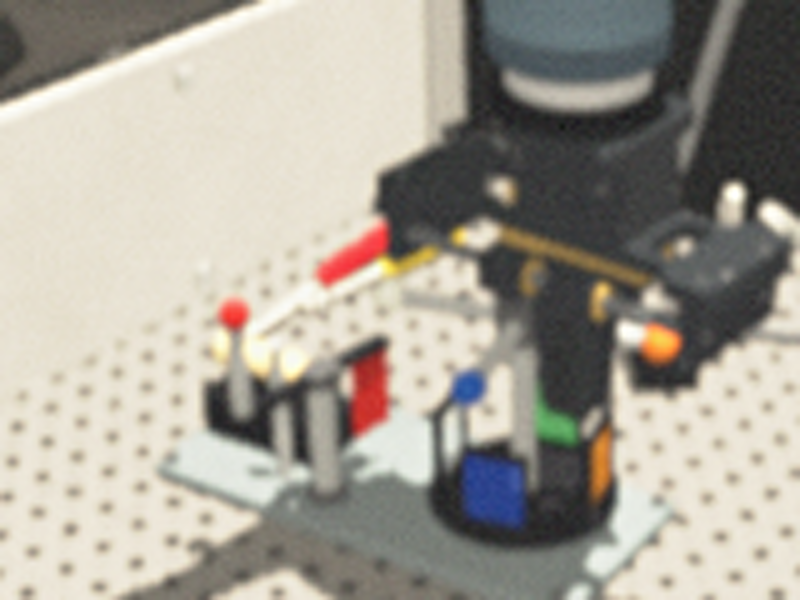

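```bash
python3 -m handwheel '[[0,-0.004,-0.002,0,0,0,0],[0,-0.008,-0.004,0,0,0,0],[0,-0.012,-0.005,0,0,0,0],[0,-0.016,-0.006,0,0,0,0],[0,-0.020,-0.007,0,0,0,0],[0,-0.024,-0.007,0,0,0,0],[0,-0.029,-0.007,0,0,0,0],[0,-0.033,-0.007,0,0,0,0],[0,-0.037,-0.006,0,0,0,0],[0,-0.041,-0.005,0,0,0,0],[0,-0.045,-0.004,0,0,0,0],[0,-0.049,-0.003,0,0,0,0],[0,-0.053,-0.001,0,0,0,0],[0,-0.056,0.001,0,0,0,0],[0,-0.060,0.003,0,0,0,0],[0,-0.063,0.005,0,0,0,0],[0,-0.067,0.008,0,0,0,0],[0,-0.070,0.011,0,0,0,0],[0,-0.073,0.014,0,0,0,0],[0,-0.075,0.017,0,0,0,0]]'
python3 - <<'E'
from m import *
b=capture("top");a=capture("scene")
for c,box in((a,(160,130,320,240)),(b,(165,130,320,250))):
    for k,m in masks(c["color"]).items(): print(k,blobs(m,box))
save(a,"s4.png",(140,110,300,230),5)
E
```

```text
t: 6.25
tcp_pos: [603.2, 62.6, 110.7]
tool_rot: [-0.0, -0.0, 1.0, 0.0]
wrist_force: [-4.1, -1.8, 0.6]
grip_width: 0.008
orange [((np.float64(255.5), np.float64(192.5)), np.int32(62))]
green [((np.float64(226.0), np.float64(162.4)), np.int32(7)), ((np.float64(235.2), np.float64(192.6)), np.int32(101))]
blue [((np.float64(263.8), np.float64(184.1)), np.int32(31)), ((np.float64(254.5), np.float64(206.5)), np.int32(102))]
red [((np.float64(210.7), np.float64(160.9)), np.int32(57)), ((np.float64(186.4), np.float64(172.6)), np.int32(13)), ((np.float64(213.1), np.float64(188.5)), np.int32(88))]
orange []
green [((np.float64(219.8), np.float64(189.0)), np.int32(25))]
blue [((np.float64(273.9), np.float64(201.4)), np.int32(27))]
red [((np.float64(207.9), np.float64(234.0)), np.int32(20))]
```

View pics/s4.png

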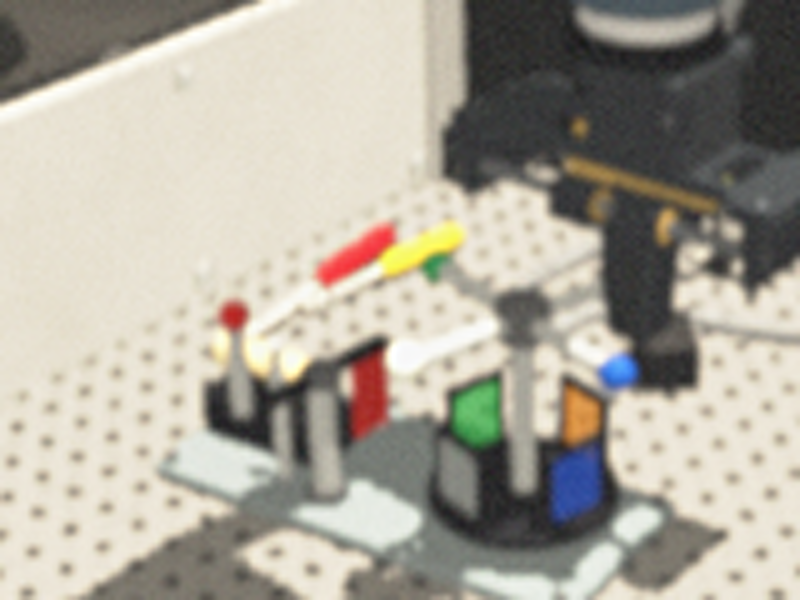

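```bash
python3 -m handwheel '[[0,-0.003,0.003,0,0,0,0],[0,-0.005,0.007,0,0,0,0],[0,-0.007,0.011,0,0,0,0],[0,-0.008,0.015,0,0,0,0],[0,-0.010,0.019,0,0,0,0],[0,-0.011,0.023,0,0,0,0],[0,-0.012,0.027,0,0,0,0],[0,-0.012,0.031,0,0,0,0],[0,-0.012,0.035,0,0,0,0],[0,-0.012,0.039,0,0,0,0],[0,-0.012,0.044,0,0,0,0],[0,-0.011,0.048,0,0,0,0],[0,-0.010,0.052,0,0,0,0],[0,-0.009,0.056,0,0,0,0],[0,-0.008,0.060,0,0,0,0],[0,-0.006,0.063,0,0,0,0],[0,-0.004,0.067,0,0,0,0],[0,-0.001,0.071,0,0,0,0],[0,0.001,0.074,0,0,0,0],[0,0.004,0.077,0,0,0,0]]'
python3 - <<'E'
from m import *
b=capture("top");a=capture("scene")
for c,box in((a,(160,130,320,240)),(b,(165,130,320,250))):
    for k,m in masks(c["color"]).items(): print(k,blobs(m,box))
save(a,"s5.png",(140,110,300,230),5)
save(b,"t5.png",(160,130,320,250),5)
E
```

```text
t: 8.35
tcp_pos: [597.3, 136.8, 110.3]
tool_rot: [-0.002, -0.0, 1.0, -0.002]
wrist_force: [-7.9, -16.0, 6.1]
grip_width: 0.003
orange [((np.float64(231.4), np.float64(160.4)), np.int32(11)), ((np.float64(236.8), np.float64(192.3)), np.int32(105))]
green [((np.float64(216.9), np.float64(179.4)), np.int32(28)), ((np.float64(229.5), np.float64(203.5)), np.int32(44))]
blue [((np.float64(269.8), np.float64(166.6)), np.int32(12))]
red [((np.float64(210.8), np.float64(160.9)), np.int32(56)), ((np.float64(186.5), np.float64(172.5)), np.int32(14)), ((np.float64(212.9), np.float64(189.4)), np.int32(81))]
orange []
green []
blue []
red []
```

View pics/s5.png

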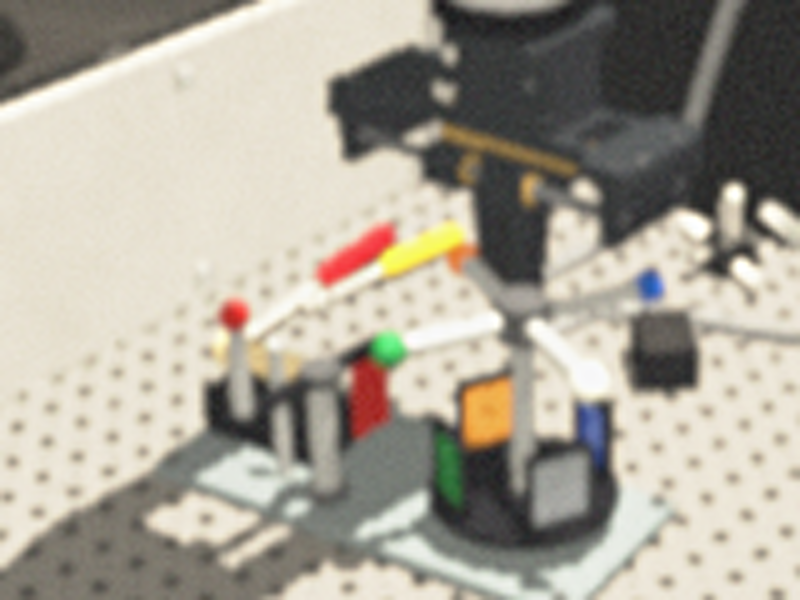

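View pics/t5.png

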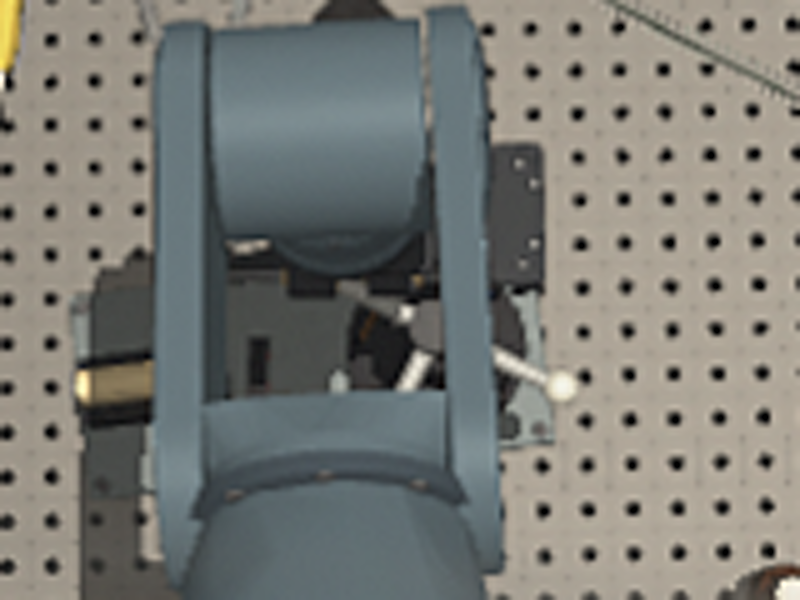

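Run:
```python
from m import *
b=capture("top");a=capture("scene")
w=onz(b,[[272.4,207.2]],130)[0];d=w[:2]-[555.3,98.2];print(w,np.linalg.norm(d),np.degrees(np.arctan2(d[1],d[0]))+180)
s=state();print(s["tcp_pos"],s["wrist_force"],s["ft_torque"])
```

```text
[523.09841572  34.05720238 130.        ] 71.77214303916641 63.34199346728553
[598.34834974 138.48264021 110.37417293] [-1.17907227 -3.98211629 -0.46133254] [-0.55175617  0.07683153  0.074534  ]
```

```bash
python3 -m handwheel '[[0,0.002,0.002,0,0,0,0],[0,0.005,0.005,0,0,0,0],[0,0.008,0.008,0,0,0,0],[0,0.011,0.010,0,0,0,0],[0,0.014,0.012,0,0,0,0],[0,0.017,0.0135,0,0,0,0],[0,0.020,0.0145,0,0,0,0],[0,0.023,0.0155,0,0,0,0],[0,0.025,0.0165,0,0,0,0],[0,0.027,0.017,0,0,0,0],[0,0.0285,0.0175,0,0,0,0],[0,0.030,0.0175,0,0,0,0],[0,0.031,0.018,0,0,0,0],[0,0.031,0.018,0,0,0,0],[0,0.031,0.018,0,0,0,0]]'
python3 - <<'E'
from m import *
b=capture("top");a=capture("scene")
save(a,"s6.png",(140,110,300,230),5)
save(b,"t6.png",(160,130,320,250),5)
E
```

```text
t: 10.05
tcp_pos: [568.0, 157.4, 110.7]
tool_rot: [-0.0, 0.0, 1.0, 0.0]
wrist_force: [0.8, -0.2, 0.1]
grip_width: 0.005
```

View pics/s6.png

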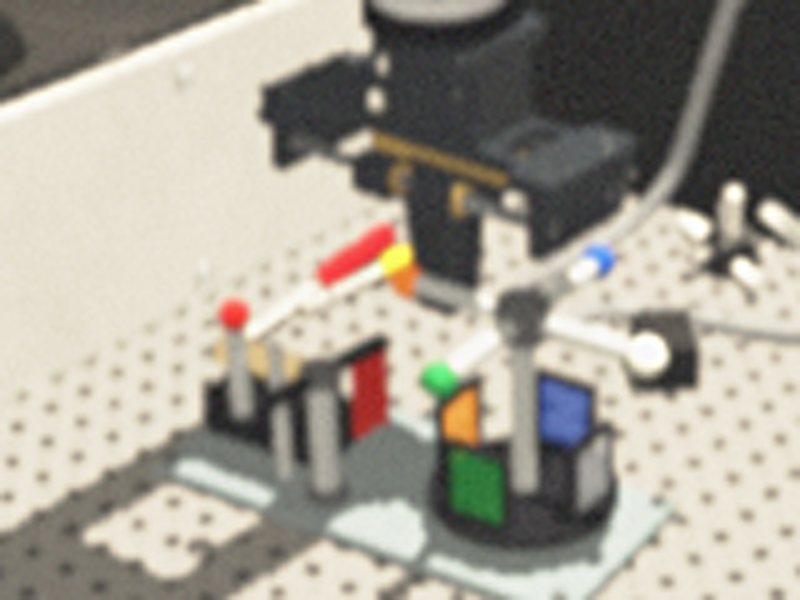

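View pics/t6.png

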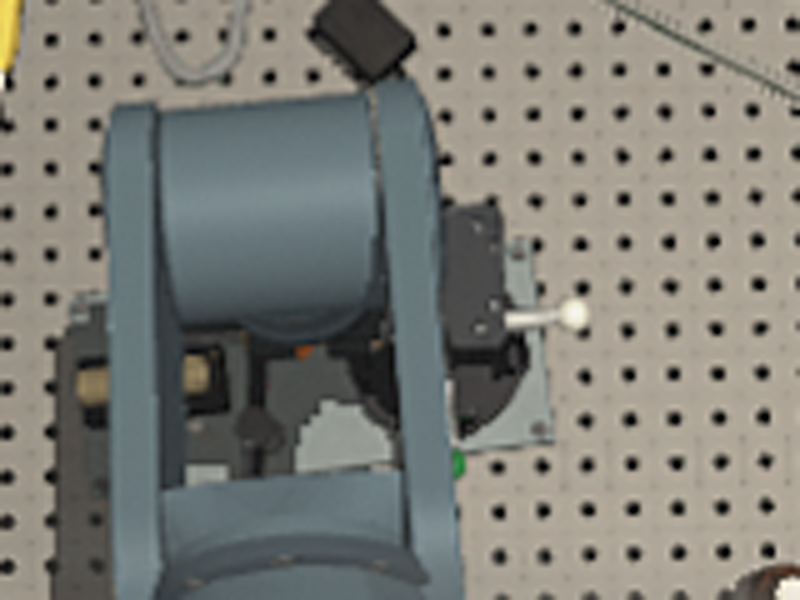

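Run:
```python
from m import *
b=capture("top");a=capture("scene")
for c,k,uv,off in((b,'w',[274.8,192.6],180),(a,'w',[269.6,180.6],180),(a,'g',[228,186],-90),(a,'b',[260,161.8],90),(b,'g',[251.6,222.6],-90)):
    w=onz(c,[uv],130)[0];d=w[:2]-[555.3,98.2];print(k,w.round(1),np.linalg.norm(d).round(1),(np.degrees(np.arctan2(d[1],d[0]))+off).round(1)%360)
print(state()["wrist_force"])
```

```text
w [560.3  27.  130. ] 71.4 94.0
w [560.6  27.2 130. ] 71.2 94.2
g [482.   89.5 130. ] 73.8 96.80000000000001
b [624.4 101.7 130. ] 69.2 92.9
g [485.1  87.6 130. ] 71.0 98.60000000000002
[ 0.96277515 -0.03344444  0.17229505]
```

```bash
python3 -m handwheel '[[0,-0.004,0,0,0,0,0],[0,-0.009,0,0,0,0,0],[0,-0.014,0,0,0,0,0],[0,-0.014,0,-0.015,0,0,0],[0,-0.014,0,-0.04,0,0,0],[0,-0.014,0,-0.065,0,0,0],[0,-0.014,0,-0.09,0,0,0],[0,-0.014,0,-0.11,0,0,0],[0,-0.008,-0.01,-0.125,0,0,0],[0,0.01,-0.035,-0.13,0,0,0],[0,0.03,-0.065,-0.13,0,0,0],[0,0.05,-0.095,-0.13,0,0,0],[0,0.07,-0.125,-0.13,0,0,0],[0,0.09,-0.155,-0.13,0,0,0],[0,0.11,-0.18,-0.13,0,0,0],[0,0.13,-0.2,-0.13,0,0,0],[0,0.145,-0.21,-0.13,0,0,0],[0,0.15,-0.215,-0.13,0,0,0],[0,0.15,-0.215,-0.13,0,0,0]]'
python3 - <<'E'
from m import *
b=capture("top");a=capture("scene")
save(a,"s7.png",(140,110,300,230),5)
save(b,"t7.png",(160,130,320,250),5)
for c,box in((a,(160,130,320,240)),(b,(165,130,320,250))):
    for k,m in masks(c["color"]).items(): print(k,blobs(m,box))
E
```

```text
t: 12.15
tcp_pos: [418.2, -58.2, 241.6]
tool_rot: [0.001, 0.001, 1.0, -0.0]
wrist_force: [-0.2, 0.9, 0.2]
grip_width: 0.005
orange [((np.float64(219.5), np.float64(166.8)), np.int32(8)), ((np.float64(231.6), np.float64(193.2)), np.int32(59))]
green [((np.float64(227.6), np.float64(185.7)), np.int32(28)), ((np.float64(235.0), np.float64(207.0)), np.int32(127))]
blue []
red [((np.float64(210.7), np.float64(160.9)), np.int32(57)), ((np.float64(186.5), np.float64(172.5)), np.int32(16)), ((np.float64(213.1), np.float64(188.1)), np.int32(84))]
orange [((np.float64(219.1), np.float64(197.6)), np.int32(27))]
green [((np.float64(249.4), np.float64(222.6)), np.int32(27))]
blue [((np.float64(244.0), np.float64(168.2)), np.int32(23))]
red [((np.float64(208.1), np.float64(234.0)), np.int32(26))]
```

View pics/t7.png

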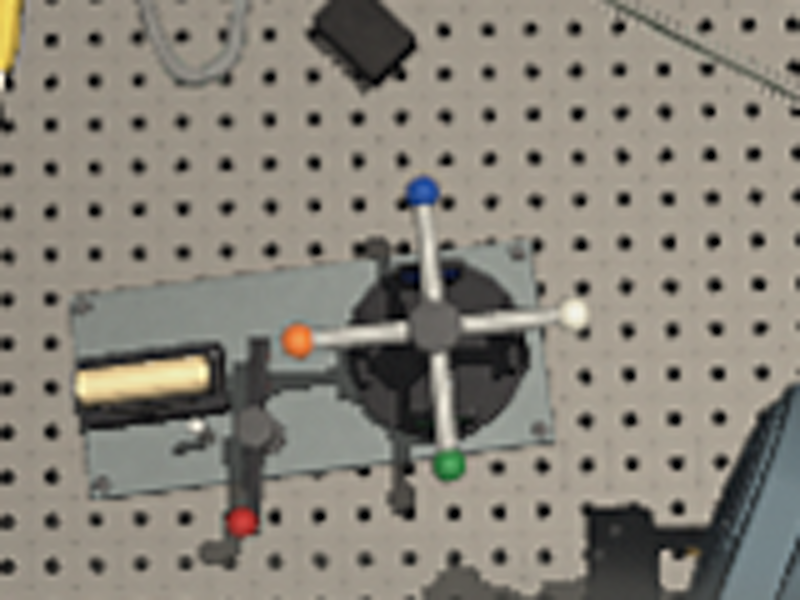

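View pics/s7.png

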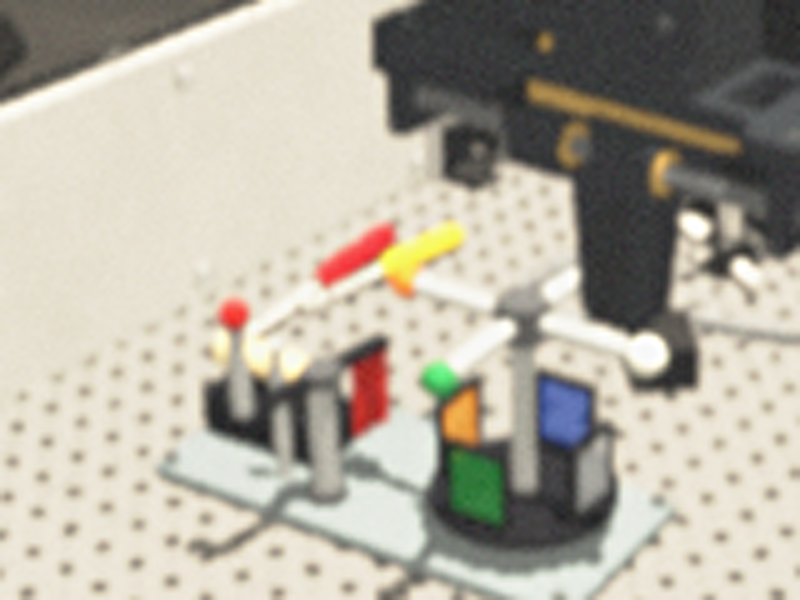

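Run:
```python
from m import *
b=capture("top")
B=onz(b,[[219.1,197.6],[249.4,222.6],[160+574.5/5,130+313/5],[244.0,168.2]],130)
ang=lambda d:np.degrees(np.arctan2(d[1],d[0]))
print(B.round(1)); print(ang(B[0]-B[2]),ang(B[3]-B[1])+90,B.mean(0))
```

```text
[[550.4 168.9 130. ]
 [485.2  93.2 130. ]
 [560.3  26.7 130. ]
 [624.9 104.2 130. ]]
93.97173366233179 94.50293147064387 [555.19459025  98.26423781 130.        ]
```

```bash
python3 -m handwheel '[[0,-0.002,0.012,0,0,0,0],[0,-0.006,0.035,0,0,0,0],[0,-0.011,0.06,0,0,0,0],[0,-0.015,0.085,0,0,0,0],[0,-0.02,0.11,0,0,0,0],[0,-0.024,0.135,0,0,0,0],[0,-0.028,0.16,0,0,0,0],[0,-0.032,0.182,0,0,0,0],[0,-0.036,0.202,0,0,0,0],[0,-0.038,0.212,0,0,0,0],[0,-0.038,0.215,0.01,0,0,0],[0,-0.038,0.215,0.03,0,0,0],[0,-0.038,0.215,0.05,0,0,0],[0,-0.038,0.215,0.07,0,0,0],[0,-0.038,0.215,0.09,0,0,0],[0,-0.038,0.215,0.108,0,0,0],[0,-0.038,0.215,0.122,0,0,0],[0,-0.038,0.215,0.13,0,0,0],[0,-0.038,0.215,0.13,0,0,0]]'
python3 - <<'E'
from h import *
a=capture("scene");save(a,"s8.png",(120,110,280,230),5)
piv=np.array([508.2,191.5])
print(state()["tcp_pos"])
for al in range(174,89,-5):
    r=np.radians(al);t=np.array([np.sin(r),-np.cos(r)]);h=9*abs(t[0])+17.5*abs(t[1])+8
    f=piv+51.5*np.array([np.cos(r),np.sin(r)])-h*t; d=f-[456,157]
    print(al,f.round(1),"dx %.4f dy %.4f"%(-d[0]/1e3,d[1]/1e3))
E
```

```text
t: 14.2
tcp_pos: [455.0, 156.9, 109.2]
tool_rot: [-0.001, 0.0, 1.0, -0.0]
wrist_force: [-0.8, -0.1, 0.6]
grip_width: 0.005
[455.70632437 157.03583338 110.21862068]
174 [454.2 170.7] dx 0.0018 dy 0.0137
169 [452.5 174.9] dx 0.0035 dy 0.0179
164 [451.2 179.5] dx 0.0048 dy 0.0225
159 [450.2 184.2] dx 0.0058 dy 0.0272
154 [449.8 189.2] dx 0.0062 dy 0.0322
149 [449.8 194.3] dx 0.0062 dy 0.0373
144 [450.4 199.6] dx 0.0056 dy 0.0426
139 [451.5 204.8] dx 0.0045 dy 0.0478
134 [453.3 210. ] dx 0.0027 dy 0.0530
129 [455.6 215.2] dx 0.0004 dy 0.0582
124 [458.5 220.1] dx -0.0025 dy 0.0631
119 [461.9 224.7] dx -0.0059 dy 0.0677
114 [465.9 229.1] dx -0.0099 dy 0.0721
109 [470.4 233. ] dx -0.0144 dy 0.0760
104 [475.4 236.4] dx -0.0194 dy 0.0794
99 [480.8 239.3] dx -0.0248 dy 0.0823
94 [486.5 241.6] dx -0.0305 dy 0.0846
```

View pics/s8.png

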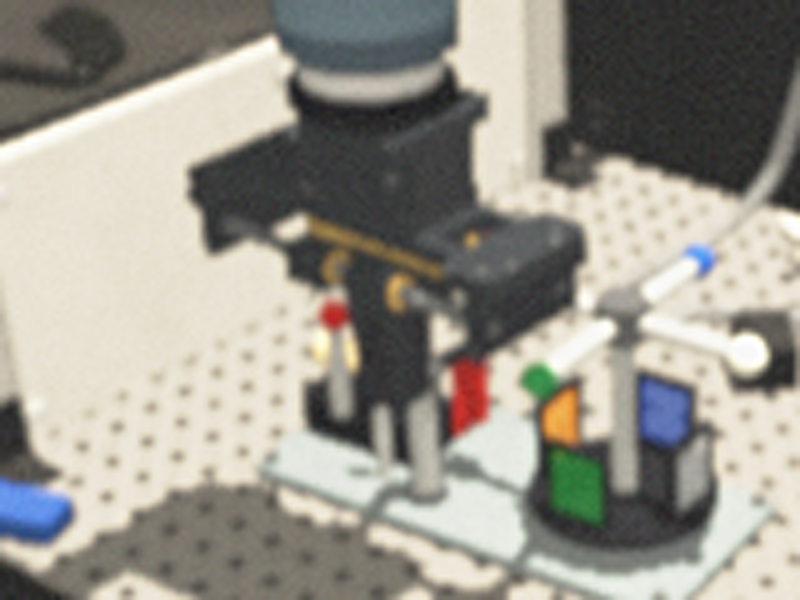

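```bash
python3 -m handwheel '[[0,0.001,0.004,0,0,0,0],[0,0.001,0.008,0,0,0,0],[0,0.002,0.012,0,0,0,0],[0,0.003,0.016,0,0,0,0],[0,0.004,0.019,0,0,0,0],[0,0.005,0.0225,0,0,0,0],[0,0.006,0.026,0,0,0,0],[0,0.006,0.030,0,0,0,0],[0,0.006,0.034,0,0,0,0],[0,0.006,0.038,0,0,0,0],[0,0.0055,0.042,0,0,0,0],[0,0.005,0.046,0,0,0,0],[0,0.004,0.050,0,0,0,0],[0,0.002,0.054,0,0,0,0],[0,0.000,0.058,0,0,0,0],[0,-0.002,0.062,0,0,0,0],[0,-0.004,0.065,0,0,0,0],[0,-0.006,0.068,0,0,0,0],[0,-0.006,0.068,0,0,0,0]]'
python3 - <<'E'
from m import *
b=capture("top");a=capture("scene")
save(a,"s9.png",(120,110,280,230),5)
save(b,"t9.png",(160,130,320,250),5)
for c,box in((a,(160,130,320,240)),(b,(165,130,320,250))):
    for k,m in masks(c["color"]).items(): print(k,blobs(m,box))
E
```

```text
t: 16.15
tcp_pos: [462.4, 225.7, 110.7]
tool_rot: [0.0, -0.0, 1.0, 0.0]
wrist_force: [-0.5, -0.8, 0.4]
grip_width: 0.006
orange [((np.float64(219.5), np.float64(166.8)), np.int32(8)), ((np.float64(231.7), np.float64(193.2)), np.int32(60))]
green [((np.float64(227.6), np.float64(185.7)), np.int32(28)), ((np.float64(234.9), np.float64(206.9)), np.int32(130))]
blue [((np.float64(260.2), np.float64(161.0)), np.int32(6))]
red [((np.float64(215.1), np.float64(158.1)), np.int32(19)), ((np.float64(208.0), np.float64(163.7)), np.int32(12)), ((np.float64(217.5), np.float64(193.4)), np.int32(111))]
orange [((np.float64(219.1), np.float64(197.6)), np.int32(27))]
green [((np.float64(249.4), np.float64(222.6)), np.int32(27))]
blue [((np.float64(244.0), np.float64(168.2)), np.int32(23))]
red []
```

View pics/s9.png

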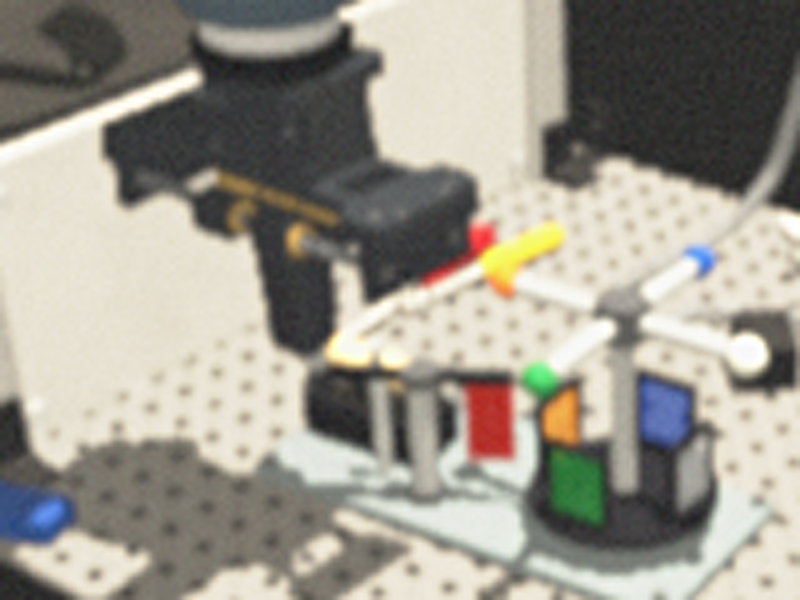

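View pics/t9.png

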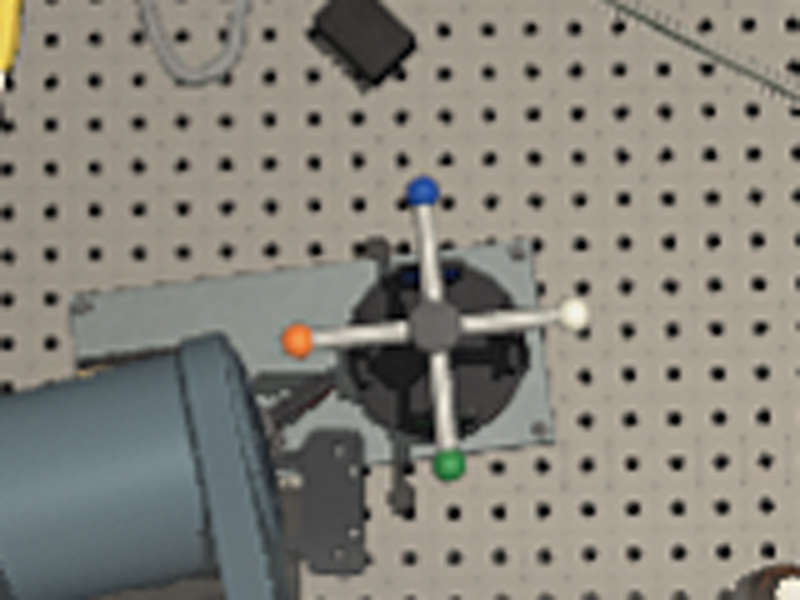

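```bash
python3 -m handwheel '[[0,-0.002,0.002,0,0,0,0],[0,-0.004,0.0045,0,0,0,0],[0,-0.0065,0.0065,0,0,0,0],[0,-0.0085,0.008,0,0,0,0],[0,-0.011,0.01,0,0,0,0],[0,-0.0135,0.0115,0,0,0,0],[0,-0.016,0.013,0,0,0,0],[0,-0.018,0.014,0,0,0,0],[0,-0.020,0.015,0,0,0,0],[0,-0.022,0.016,0,0,0,0],[0,-0.022,0.016,0,0,0,0],[0,-0.022,0.016,0,0,0,0]]'
```

```text
t: 17.45
tcp_pos: [478.5, 239.4, 109.5]
tool_rot: [-0.007, -0.0, 1.0, -0.003]
wrist_force: [-21.9, -10.7, 15.3]
grip_width: 0.008
```

Run:
```python
from m import *
s=state();print(s["tcp_pos"],s["wrist_force"])
b=capture("top");a=capture("scene")
save(a,"s10.png",(120,110,280,230),5)
save(b,"t10.png",(160,130,320,250),5)
s=state();print(s["tcp_pos"],s["wrist_force"])
```

```text
[478.52519214 239.41998766 109.51146238] [-21.9338941  -10.69920355  15.34459307]
[478.53850974 239.42332773 109.53003782] [-21.86104786 -11.16028368  14.67068728]
```

View pics/s10.png

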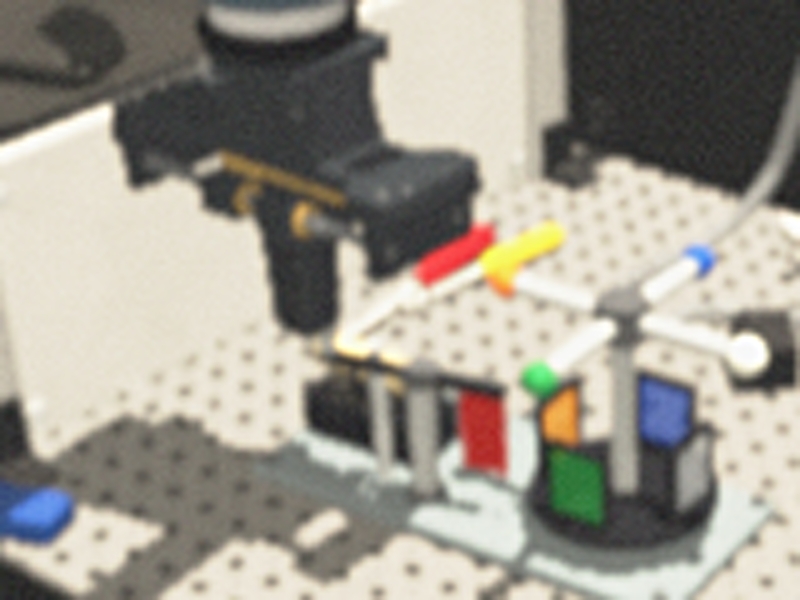

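View pics/t10.png

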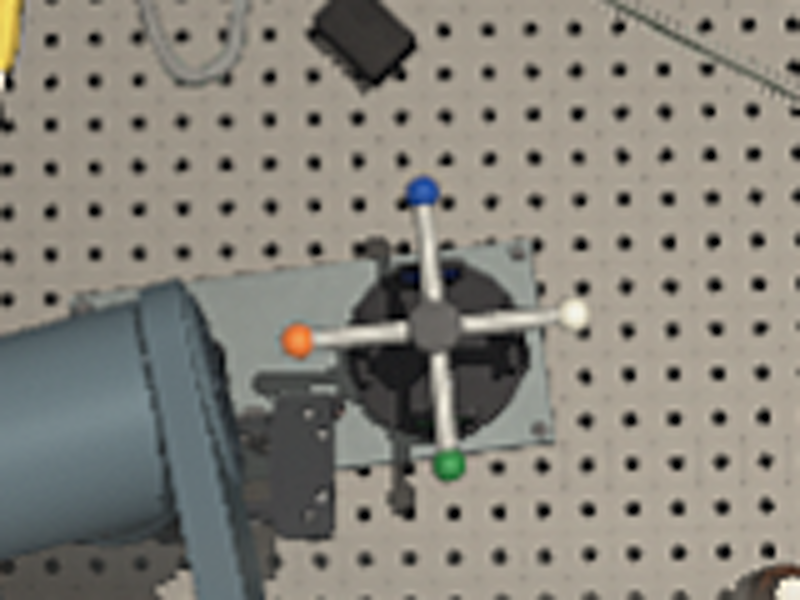

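```bash
python3 -m handwheel '[[0,0.006,-0.001,0,0,0,0],[0,0.012,-0.002,0,0,0,0],[0,0.02,-0.003,0,0,0,0],[0,0.026,-0.003,0,0,0,0],[0,0.03,-0.003,-0.015,0,0,0],[0,0.03,-0.003,-0.04,0,0,0],[0,0.03,-0.003,-0.065,0,0,0],[0,0.03,-0.003,-0.09,0,0,0],[0,0.03,-0.003,-0.115,0,0,0],[0,0.03,-0.01,-0.13,0,0,0],[0,0.032,-0.035,-0.13,0,0,0],[0,0.035,-0.065,-0.13,0,0,0],[0,0.038,-0.1,-0.13,0,0,0],[0,0.041,-0.135,-0.13,0,0,0],[0,0.044,-0.17,-0.13,0,0,0],[0,0.047,-0.205,-0.13,0,0,0],[0,0.05,-0.24,-0.13,0,0,0],[0,0.053,-0.27,-0.13,0,0,0],[0,0.055,-0.29,-0.13,0,0,0],[0,0.055,-0.3,-0.13,0,0,0]]'
python3 - <<'E'
from m import *
b=capture("top");a=capture("scene")
save(a,"s11.png",(120,110,280,230),5)
save(b,"t11.png",(160,130,320,250),5)
for c,box in((a,(160,130,320,240)),(b,(165,130,320,250))):
    for k,m in masks(c["color"]).items(): print(k,blobs(m,box))
E
```

```text
t: 19.55
tcp_pos: [429.0, -60.1, 240.9]
tool_rot: [0.0, 0.001, 1.0, -0.0]
wrist_force: [0.8, 0.8, -0.5]
grip_width: 0.009
orange [((np.float64(219.5), np.float64(166.8)), np.int32(8)), ((np.float64(231.7), np.float64(193.2)), np.int32(58))]
green [((np.float64(227.6), np.float64(185.6)), np.int32(27)), ((np.float64(234.8), np.float64(206.9)), np.int32(127))]
blue []
red [((np.float64(210.7), np.float64(160.9)), np.int32(57)), ((np.float64(183.4), np.float64(161.4)), np.int32(13)), ((np.float64(216.0), np.float64(195.3)), np.int32(105))]
orange [((np.float64(219.1), np.float64(197.6)), np.int32(27))]
green [((np.float64(249.4), np.float64(222.6)), np.int32(27))]
blue [((np.float64(244.1), np.float64(168.2)), np.int32(24))]
red [((np.float64(189.1), np.float64(219.5)), np.int32(24))]
```

View pics/s11.png

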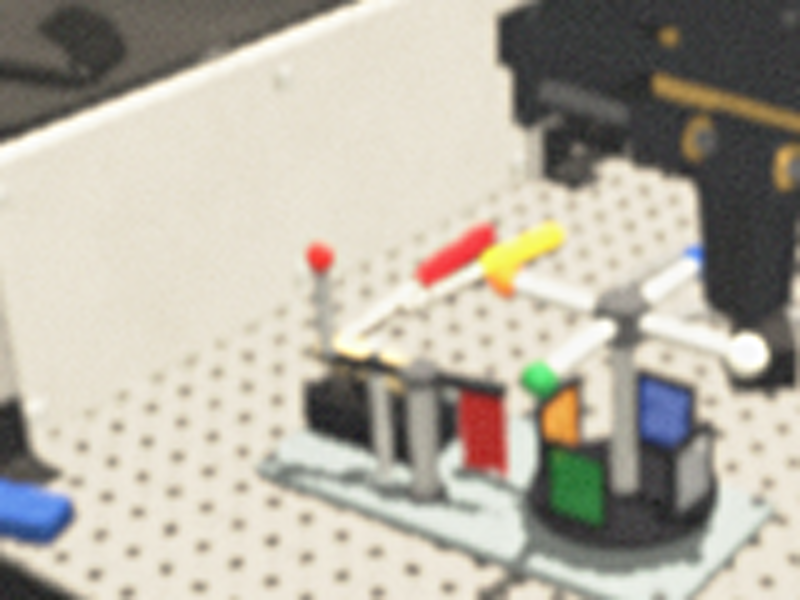

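View pics/t11.png

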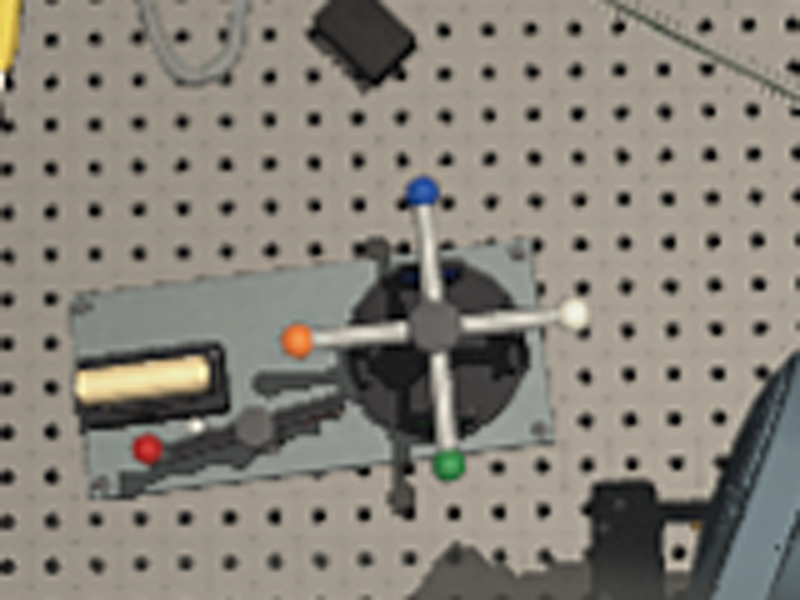

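Run:
```python
from m import *
b=capture("top")
p=onz(b,[[208.1,234.0],[189.1,219.5]],141)[:,:2]
# pivot from chord with both pins at 52 mm radius
m=p.mean(0);d=p[1]-p[0];L=np.linalg.norm(d);n=np.array([d[1],-d[0]])/L
piv=m+n*np.sqrt(52**2-L*L/4);print(p,L,"pivot",piv,"angle",2*np.arcsin(L/104))
for pv in(piv,np.array([508.2,191.5])):
    a=[np.arctan2(*(q-pv)[::-1]) for q in p];print(a[0]-a[1])
# bystanders
print(state()["t"])
```

```text
[[458.11668044 197.0333745 ]
 [495.3621437  244.41772412]] 60.27023413119975 pivot [510.05673236 194.53717617] angle 1.2362827967703938
1.236282796770393
1.2227570069250668
19.7
```

Run:
```python
from m import *
b=capture("top")["color"];o=cv2.imread("pics/top0.png")[:,:,::-1]
a=capture("scene")["color"];p=cv2.imread("pics/scene0.png")[:,:,::-1]
def sh(i,o,c,r=14):
    x,y=c;t=o[y-r:y+r,x-r:x+r];w=i[y-r-6:y+r+6,x-r-6:x+r+6]
    _,v,_,l=cv2.minMaxLoc(cv2.matchTemplate(np.ascontiguousarray(w),np.ascontiguousarray(t),5));return round(v,2),l[0]-6,l[1]-6
for n,c in dict(block=(232,136),usb=(156,269),bottle=(316,249),tube=(355,261)).items(): print("top",n,sh(b,o,c))
for n,c in dict(usb=(123,212),bottle=(274,265),tube=(310,298)).items(): print("scene",n,sh(a,p,c))
print(state()["wrist_force"],abs(state()["dq"]).max())
```

```text
top block (1.0, 0, 0)
top usb (1.0, 0, 0)
top bottle (0.2, 4, 3)
top tube (0.39, -6, 1)
scene usb (0.95, 0, 0)
scene bottle (0.9, 0, 0)
scene tube (1.0, 0, 0)
[ 0.62487461 -0.21891609  0.00553541] 0.008174737579108176
```

```bash
python3 -c "
from plant import hand_in;print(hand_in())"
```

```text
the job is handed in; nothing more can be done
None
```

The amber filter is in the beam, the shutter is open against its stop, and I handed the job in at about 20 s of the 61 s allowed. The hand-in gave no verdict.

**What I did:** With the closed fingertips I pushed the orange bar about 167° anticlockwise. I backed off and checked it, then pushed the shutter pin clockwise round to its stop. Finally I lifted the hand clear and away.

**Last checks:**
- **Turret:** The bars stand at about 94.2° and the laser direction is 95.9°, so the amber pane is about 1.2 mm off centre. The limit is 6 mm. The turret did not move while I pushed the shutter.
- **Shutter:** My two estimates disagree. Measured from the bench's own axis, the shutter angle is about 1.39 rad. The swing from where the pin started comes to only 1.22–1.24 rad. I think the shutter started about 0.15–0.2 rad off zero: its arm looked tilted in the first pictures. The arm was also hard against something when I stopped, which fits the stop at 1.4.
- **Push forces:** The shutter push ended at about 24 N sideways, 29 N including the vertical part, which is close under the 30 N limit. During the turret push the wrist force rose briefly to about 19 N.
- **Bystanders:** None had moved. The arm hid the bottle and lens tube from the top camera, so I checked those two only in the scene camera.
- **Hand:** It was about 240 mm up and touching nothing when I handed in.

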